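Load the reagent caddy

ROBOT

A 6-joint arm with a two-finger parallel gripper is mounted at the origin on the work surface. World frame = base frame: x ahead of the robot, y to its left, z up, the work surface at z = 0. Lengths are in m, angles in rad, forces in N, time in s.
With the tool pointing down it reaches from about 0.325 to 0.75 m from the base axis. Payload 7.6 kg.
Tool frame: the origin (TCP) lies at the very end of the fingers, on their centre line; the grasp point (between the pads) lies 19 mm behind it (bot.tcp_to_grasp is the distance from the TCP to the grasp point, in m); z points along the fingers, x is the direction in which the jaws open and shut, and the axes are right-handed (so a half turn about z gives the same grasp; the last joint's range is limited). The gripper opens to 85 mm and grips with 20 to 120 N. Pads are 22 mm wide; open, the fingers measure 114 mm over their backs; the gripper's body (76 mm by 85 mm) begins 54 mm behind the grasp point. The pads swing forward as they close: fully open they stand 13 mm farther back than shut.
Start: joints at [-1.213, 0.052, 1.401, -0, 1.689, -0.07], TCP at [0.218, -0.478, 0.231] pointing down, gripper open.
Joint ranges: [-2.9, 2.9], [-0.91, 2.17], [0.12, 2.37], [-1.06, 4.2], [0.26, 2.73], [-2.93, 2.93]. Speed limits (rad/s): [2.57, 2.57, 3.01, 3.14, 3.14, 3.14].

INTERFACE

Orientations are given as a unit quaternion [x, y, z, w].
In Python, from workcell import bot gives the robot as it stands.
- The arm moves only by the tool drive_tool, never from a script. Its argument "motion" is a list of rows, each a list of 6 numbers: the shift along the tool's x, y, z in mm, then the turn, a rotation vector about the tool's x, y, z in degrees. A call has 1 to 12 rows; each row shifts and turns the commanded pose from where the row before left it, along the tool's axes as they then stand; what a row does not reach is not made up. A row lasts 1/8 s, in which the tool goes at most 62.5 mm and 10.7 degrees, less where a joint would pass 70% of its speed; a pose out of reach is approached as far as the arm can. A call with a gripper value outside its range is refused whole. "hand" is the gripper command: -1 is shut, 1 is fully open, values between are in proportion, set as the call begins (left out, the last holds). The fingers move at their own pace and stop on an object; "grip_force" is the grip in N (left out, the last holds). Time passes only in rows, so rows that do not move let the fingers close. It gives the time, the measured TCP pose, the force and the opening at its end, in the units of the state.
- bot.get_obs(): the state, without advancing time (a new reading comes with each control period).
- bot.capture(name): name is "scene" or "top" or "wrist"; returns the picture (420x560x3 uint8, red, green, blue); there is no depth.
- bot.camera_model(name): a dict with "K" (3x3 intrinsics, pixels), "T" (4x4, takes a point from camera to world coordinates). Camera axes: x right, y down, z forward; pixel columns grow to the right and rows downward; lengths in m; the calibration is good to about 2 mm. The wrist camera is an equidistant fisheye: a pixel r from the principal point sees the ray r / f radians off the axis. A picture is of the moment at which its call begins: read the wrist's pose just before it. camera_model takes no time and is no camera call; for the wrist camera it gives the pose at the moment of the call.
- bot.close_job(): hands the job in, once; it reports no verdict.
The state is a dict: "t": time; "joints": joint angles; "qvel": joint speeds; "joint_efforts": joint torques, N m; "tcp_pos": TCP position; "eef_rot": TCP orientation; "ft_force": force on the tool from outside, world axes, zero at the start; "wrist_torque": the same for the moment, N m; "finger_gap": finger opening in m.
Only numpy, scipy, OpenCV 4.12 (cv2) and the standard library are available. Lean on these libraries where they do the work, as an engineer would, in place of code of your own. Each camera call takes 0.05 s, during which the arm holds its last target. There are 200 camera calls.

TASK

Gather the three brown bottles with broad screw caps into the steel caddy, standing upright, one to a compartment in order of size: the largest next to the caddy's loop handle, the medium one in the middle, the smallest at the other end. Set each down gently without dropping it, and leave the two dropper bottles with thin rubber teats standing where they are.

Things in the scene. Friction and masses are not known exactly. Their poses are not given: they have to be found in the camera images.
- caddy: Low steel tray fixed to the bench, turned any way. In mm: 238 (x) by 82 (y) by 14 high; walls, dividers, floor 4 thick. Origin: centre of its underside. A row of three compartments along its x, each 74 by 74 inside, centred at x = +78 (by the handle), 0 and -78, y = 0. A dark loop handle, no higher than the rim, juts 30 from its +x end.
- large_bottle_mid (a point): Centre (half-way up the axis) of the large screw-capped bottle: round brown glass, plain paper band, broad flat black cap; upright, loose on the bench. In mm: 94 high in all; body 56 in diameter up to 62 above its underside, then a shoulder; cap 38 in diameter from 74 to the top. This point is 47 above the underside. z up the axis. About 0.3 kg.
- medium_bottle_mid (a point): Centre (half-way up the axis) of the medium screw-capped bottle: round brown glass, plain paper band, broad flat black cap; upright, loose on the bench. In mm: 82 high in all; body 46 in diameter up to 52 above its underside, then a shoulder; cap 31 in diameter from 63 to the top. This point is 41 above the underside. z up the axis. About 0.2 kg.
- small_bottle_mid (a point): Centre (half-way up the axis) of the small screw-capped bottle: round brown glass, plain paper band, broad flat black cap; upright, loose on the bench. In mm: 70 high in all; body 36 in diameter up to 44 above its underside, then a shoulder; cap 24 in diameter from 52 to the top. This point is 35 above the underside. z up the axis. About 0.1 kg.
- dropper_a_mid (a point): Centre (half-way up the axis) of the larger dropper bottle, a look-alike to leave alone: the same brown glass (46 mm in diameter up to 52) and paper band but, in place of the broad cap, a 22 mm collar and a thin rubber teat 15 mm in diameter. 100 mm high in all; this point is 50 mm above the underside. z up the axis. All bottles and a beaker stand 95 mm or more apart, axis to axis.
- dropper_b_mid (a point): Centre (half-way up the axis) of the smaller dropper bottle, a look-alike to leave alone: the same brown glass (36 mm in diameter up to 44) and paper band but, in place of the broad cap, a 22 mm collar and a thin rubber teat 15 mm in diameter. 86 mm high in all; this point is 43 mm above the underside. z up the axis.
Not all that is in view belongs to the job. Leave any green look-alike of the part that bears large_bottle_mid alone.

How it is judged:
At the end, for the whole second after the job is handed in: Screw-capped bottles stand upright (0.1 rad), released, at rest on their compartment floors (6 mm): large by the handle, medium in the middle, small at the far end, each centre within 25 mm of its compartment's on either axis. Droppers upright, at rest, within 20 mm of their start (x of large_bottle_mid in the frame of caddy between 0.053 and 0.103 m and y of large_bottle_mid in the frame of caddy between -0.025 and 0.025 m and z of large_bottle_mid in the frame of caddy between 0.045 and 0.057 m and angle between each of large_bottle_mid, medium_bottle_mid, small_bottle_mid, dropper_a_mid, dropper_b_mid's own z axis and vertical below 0.1 rad and linear speed of each of large_bottle, medium_bottle, small_bottle, dropper_a, dropper_b below 0.02 m/s and x of medium_bottle_mid in the frame of caddy between -0.025 and 0.025 m and y of medium_bottle_mid in the frame of caddy between -0.025 and 0.025 m and z of medium_bottle_mid in the frame of caddy between 0.039 and 0.051 m and x of small_bottle_mid in the frame of caddy between -0.103 and -0.053 m and y of small_bottle_mid in the frame of caddy between -0.025 and 0.025 m and z of small_bottle_mid in the frame of caddy between 0.033 and 0.045 m and distance of each of dropper_a_mid, dropper_b_mid from where it was at the start of the episode below 0.02 m); the robot touches nothing.
It fails at once if the large bottle is dropped or thrown: it moves faster than 0.6 m/s while no finger touches it (a fall of about 18 mm) (linear speed of large_bottle above 0.6 m/s and contact force between the fingers and large_bottle below 0.1 N).
It fails at once if the medium bottle is dropped or thrown: it moves faster than 0.6 m/s while no finger touches it (a fall of about 18 mm) (linear speed of medium_bottle above 0.6 m/s and contact force between the fingers and medium_bottle below 0.1 N).
It fails at once if the small bottle is dropped or thrown: it moves faster than 0.6 m/s while no finger touches it (a fall of about 18 mm) (linear speed of small_bottle above 0.6 m/s and contact force between the fingers and small_bottle below 0.1 N).
It fails at once if a dropper bottle is knocked over (angle between dropper_a_mid's own z axis and vertical above 0.6 rad).
It fails at once if a dropper bottle is knocked over (angle between dropper_b_mid's own z axis and vertical above 0.6 rad).
It also fails if it takes over 99 s, if anything falls off the work surface, if the arm or the gripper's body presses on something with over 40 N, if the wrist force passes 120 N, or if a joint passes its speed limit or range.

## Working session

There is one attempt and no reset: what is moved stays moved. The work goes in short steps, Python scripts to look and compute and a tool call to move; the robot and the scene stay as the last step left them, time stands still between calls to the robot, and variables do not carry over. Pictures are saved under pics/ and viewed, about 12 in all and at most 16, crops included, and the job is handed in when it is done.

Besides the shell and the picture viewer there is one more tool, called by a JSON object that holds its "api" and its "payload". drive_tool: Moves the arm, as the interface text tells. Its arguments: {"type":"object","properties":{"motion":{"type":"array","items":{"type":"array","items":{"type":"number"}}},"hand":{"type":"number"},"grip_force":{"type":"number"}},"required":["motion"]}

```bash
mkdir -p pics
python3 - <<'E'
from workcell import bot
import cv2
for n in ("scene","top"):
    cv2.imwrite(f"pics/{n}0.png",bot.capture(n)[...,::-1]); m=bot.camera_model(n); print(n,m["K"].round(1).tolist(),m["T"].round(3).tolist())
o=bot.get_obs(); print(o["t"],o["tcp_pos"],o["eef_rot"],o["finger_gap"])
E
```

```text
scene [[453.8, 0.0, 281.0], [0.0, 453.8, 210.5], [0.0, 0.0, 1.0]] [[0.227, 0.703, -0.674, 1.26], [0.974, -0.173, 0.148, -0.151], [-0.012, -0.69, -0.723, 0.924], [0.0, 0.0, 0.0, 1.0]]
top [[468.3, 0.0, 281.0], [0.0, 468.3, 208.2], [0.0, 0.0, 1.0]] [[0.022, -0.991, 0.133, 0.352], [-1.0, -0.023, -0.004, -0.007], [0.007, -0.133, -0.991, 1.158], [0.0, 0.0, 0.0, 1.0]]
0.1 [ 0.21774109 -0.47742578  0.23053854] [ 8.41087219e-01 -5.40899055e-01 -5.63121623e-04 -4.30810486e-04] 0.0854654419035884
```

View pics/top0.png

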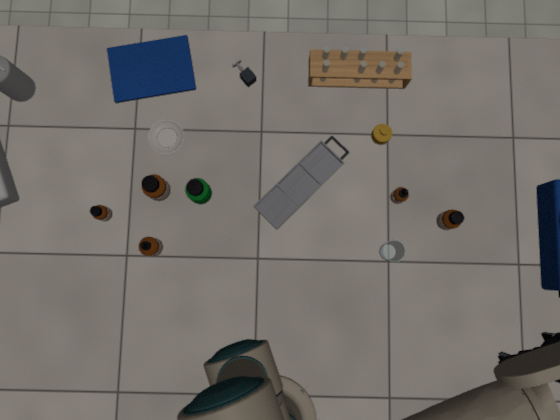

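View pics/scene0.png

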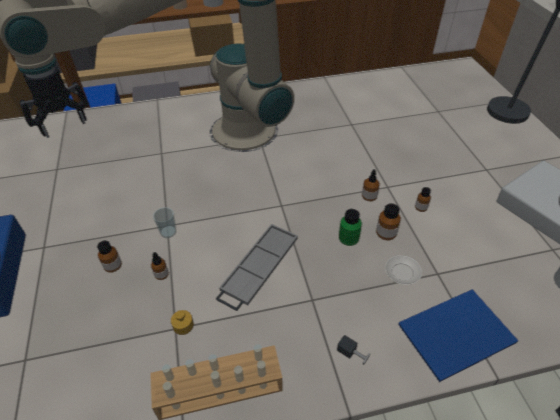

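```bash
cat > h.py <<'E'
from workcell import bot
import numpy as np, cv2
from scipy.spatial.transform import Rotation as R
def ray(n,uv,z,m=None):
    m=m or bot.camera_model(n); K,T=m["K"],m["T"]; x=(uv[0]-K[0,2])/K[0,0]; y=(uv[1]-K[1,2])/K[1,1]
    if n=="wrist":
        r=np.hypot(x,y); d=np.array([x,y,0])*(np.sin(r)/r if r>1e-9 else 1); d[2]=np.cos(r)
    else: d=np.array([x,y,1.])
    d=T[:3,:3]@d; o=T[:3,3]; return o+d*(z-o[2])/d[2]
def to(xyz,jaw=None):
    """tool-frame shift mm and turn deg to world TCP target, tool down, jaw axis at yaw `jaw` deg (mod 180)"""
    o=bot.get_obs(); r=R.from_quat(o["eef_rot"]); M=r.as_matrix()
    yaw=np.degrees(np.arctan2(M[1,0],M[0,0])); j=yaw if jaw is None else jaw
    j=yaw+(j-yaw+90)%180-90; c,s=np.cos(np.radians(j)),np.sin(np.radians(j))
    G=np.array([[c,s,0],[s,-c,0],[0,0,-1]]).T
    print("tcp",o["tcp_pos"].round(4),"yaw",yaw.round(1),"j6",round(o["joints"][5],2),"gap",round(o["finger_gap"],4),"t",o["t"],
     "| shift",(M.T@(np.array(xyz)-o["tcp_pos"])*1000).round(1),"turn",np.degrees((r.inv()*R.from_matrix(G)).as_rotvec()).round(1))
E
python3 - <<'E'
from h import *
im=cv2.imread("pics/top0.png"); hsv=cv2.cvtColor(im,cv2.COLOR_BGR2HSV); sc=cv2.imread("pics/scene0.png"); hs=cv2.cvtColor(sc,cv2.COLOR_BGR2HSV)
def cap(n,I,u,v,rad,z):
    y0,x0=v-rad,u-rad; p=I[y0:v+rad,x0:u+rad]; m=(p[...,2]<50).astype(np.uint8)
    k,l,s,c=cv2.connectedComponentsWithStats(m); i=1+np.argmax(s[1:,4]); q=c[i]+[x0,y0]
    print(n,q.round(1),s[i],ray(n,q,z).round(4))
for nm,t,s,z in (("L",(152,184),(391,212),.086),("M",(455,217),(105,248),.075),("S",(97,211),(426,192),.064),("dA",(148,245),(373,176),.08),("dB",(402,193),(156,258),.07)):
    print(nm); cap("top",hsv,*t,13,z); cap("scene",hs,*s,13,z)
m=((hsv[...,1]<45)&(hsv[...,2]<135)).astype(np.uint8); m[:135]=0;m[235:]=0;m[:,:240]=0;m[:,355:]=0
k,l,s,c=cv2.connectedComponentsWithStats(cv2.morphologyEx(m,cv2.MORPH_OPEN,np.ones((5,5)))); i=1+np.argmax(s[1:,4]); print(s[i])
ct=max(cv2.findContours((l==i).astype(np.uint8),0,2)[0],key=cv2.contourArea)
P=np.array([ray("top",p[0],.014)[:2] for p in ct],np.float32); print(cv2.minAreaRect(P*1000)); 
print("handle",ray("top",(338,147),.012))
a=cv2.resize(im[165:260,80:220],None,fx=4,fy=4,interpolation=2); b=cv2.resize(sc[165:250,340:440],(560,400),interpolation=2)
b2=cv2.resize(sc[230:290,90:180],(560,373),interpolation=2)
cv2.imwrite("pics/c1.png",cv2.resize(np.vstack([np.hstack([a[:373],b2[:373,:240]]),np.hstack([b[:,:560],cv2.resize(b2,(240,400))])]),(800,600)) )
E
```

```text
L
top [150.  183.7] [  3   5  17  17 228] [0.5458 0.2936 0.086 ]
scene [391.1 211.1] [  6   5  15  15 176] [0.547  0.2914 0.086 ]
M
top [455.5 217.4] [  6   7  16  14 165] [ 0.4847 -0.419   0.075 ]
scene [104.2 247.3] [  6   6  14  14 140] [ 0.486  -0.4205  0.075 ]
S
top [ 95.7 210.8] [ 6  8 12 11 99] [0.4821 0.4231 0.064 ]
scene [425.3 192.1] [ 8  9  9  9 66] [0.4838 0.4205 0.064 ]
dA
top [145.4 245.2] [ 6  9 10  9 77] [0.4036 0.2974 0.08  ]
scene [372.4 176.8] [ 9  7  7 12 55] [0.4078 0.2954 0.08  ]
dB
top [402.7 192.8] [ 9  8 10 10 69] [ 0.5408 -0.2977  0.07  ]
scene [156.3 259.2] [10  8  9 12 79] [ 0.5483 -0.3001  0.07  ]
[  240   135   115   100 11357]
((566.9567260742188, -51.1063232421875), (249.7789306640625, 287.0199890136719), 1.3884683847427368)
handle [ 0.6638141  -0.15165128  0.012     ]
```

View pics/c1.png

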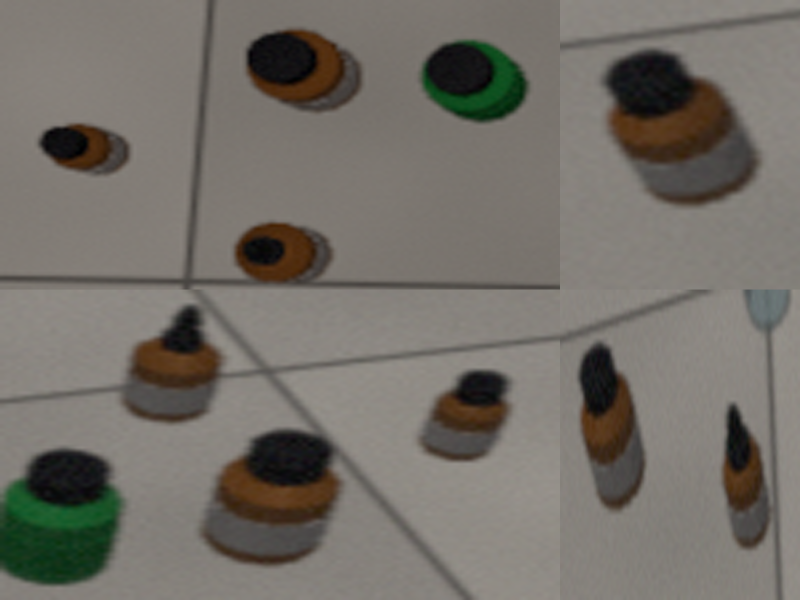

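The crop confirms the targets. Top view: large at (150,184), medium at (455,217) and small at (96,211), all brown glass with broad caps. The teats at (145,245) and (403,193) are the droppers, and the green one at (198,190) is the decoy. The two views agree to about 2 mm. The caddy mask leaked onto the bench, so I'll redo it.

Run:
```python
from h import *
for n,(u,v),box in (("top",(290,192),(130,235,240,350)),("scene",(262,262),(220,310,210,305))):
    im=cv2.imread(f"pics/{n}0.png"); f=im.copy(); V=im.astype(int).mean(2)
    y0,y1,x0,x1=box; sub=V[y0:y1,x0:x1]; print(n,"floor",V[v-2:v+3,u-2:u+3].mean(),"bench",np.median(sub), np.percentile(sub,[5,20,40,60,80]))
    t,_=cv2.threshold(sub.astype(np.uint8),0,255,cv2.THRESH_OTSU); m=np.zeros(V.shape,np.uint8); m[y0:y1,x0:x1]=sub<t
    m=cv2.morphologyEx(m,cv2.MORPH_CLOSE,np.ones((5,5))); m=cv2.morphologyEx(m,cv2.MORPH_OPEN,np.ones((9,9)))
    ct=max(cv2.findContours(m,0,2)[0],key=cv2.contourArea)
    P=np.array([ray(n,p[0],.012)[:2] for p in ct],np.float32)*1000; r=cv2.minAreaRect(P); print(t,r); print(cv2.boxPoints(r).round(0).tolist())
```

```text
top floor 95.61333333333334 bench 116.66666666666667 [ 87.33333333  97.33333333 115.         122.33333333 124.66666667]
107.0 ((582.2630004882812, -61.47991943359375), (94.86477661132812, 290.99993896484375), 45.93680953979492)
[[445.0, 6.0], [654.0, -197.0], [720.0, -129.0], [511.0, 74.0]]
scene floor 106.57333333333332 bench 135.0 [ 75.33333333 106.         127.66666667 137.         139.33333333]
117.0 ((569.7821044921875, -51.506378173828125), (98.299560546875, 264.5802001953125), 44.967647552490234)
[[442.0, 7.0], [628.0, -180.0], [698.0, -110.0], [511.0, 77.0]]
```

Run:
```python
from h import *
to((.485,-.420,.23),45); m=bot.camera_model("wrist"); print(m["K"].tolist(),m["T"].round(3).tolist())
```

```text
tcp [ 0.2177 -0.4774  0.2305] yaw -65.5 j6 -0.07 gap 0.0855 t 0.1 | shift [  58.6 -267.     0.5] turn [ 0.   0.1 69.5]
[[325.19226210127806, 0.0, 284.6807904797828], [0.0, 325.19226210127806, 209.16438526687807], [0.0, 0.0, 1.0]] [[0.415, -0.876, -0.244, 0.28], [-0.91, -0.401, -0.109, -0.45], [-0.002, 0.267, -0.964, 0.373], [0.0, 0.0, 0.0, 1.0]]
```

{"api": "drive_tool", "payload": {"motion": [[11.7,-53.4,0,0,0,0],[11.7,-53.4,0,0,0,0],[11.7,-53.4,0,0,0,0],[11.7,-53.4,0,0,0,0],[11.7,-53.4,0,0,0,0],[0,0,0,0,0,10],[0,0,0,0,0,10],[0,0,0,0,0,10],[0,0,0,0,0,10],[0,0,0,0,0,10],[0,0,0,0,0,10],[0,0,0,0,0,9.5]], "hand": 1, "grip_force": 40}}

```text
t: 1.6
tcp_pos: [0.4849, -0.4201, 0.2306]
eef_rot: [-0.38, 0.925, 0.001, -0.0]
ft_force: [0.5, -0.0, 0.0]
finger_gap: 0.0855
```

Run:
```python
from h import *
to((.485,-.420,.018),45)
m=bot.camera_model("wrist");im=bot.capture("wrist")[...,::-1]; cv2.imwrite("pics/w1.png",im)
np.savez("w1.npz",K=m["K"],T=m["T"])
```

```text
tcp [ 0.4849 -0.4201  0.2306] yaw -135.3 j6 1.59 gap 0.0855 t 1.6 | shift [-1.000e-01 -3.000e-01  2.126e+02] turn [ 0.1 -0.  -0.3]
```

View pics/w1.png

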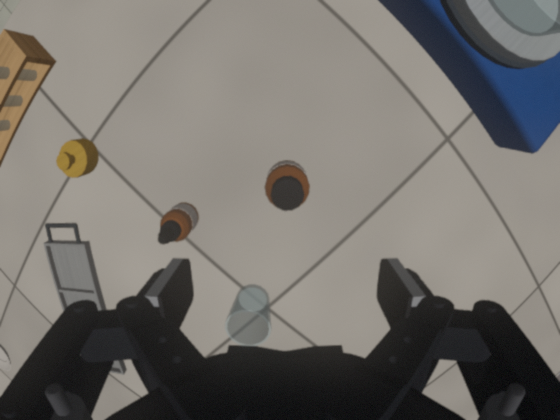

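Run:
```python
from h import *
m=dict(np.load("w1.npz")); im=cv2.imread("pics/w1.png"); g=im[165:225,255:325].max(2)
k,l,s,c=cv2.connectedComponentsWithStats((g<70).astype(np.uint8)); i=1+np.argmax(s[1:,4]); q=c[i]+[255,165]; print(q,s[i],ray("wrist",q,.080,m))
for p in ((47,242),(84,240),(125,372),(45,225),(76,222)): print(p,ray("wrist",p,.014,m).round(3))
```

```text
[286.87850467 192.50350467] [ 16  11  33  34 856] [ 0.4856947  -0.42343342  0.08      ]
(47, 242) [ 0.675 -0.117  0.014]
(84, 240) [ 0.627 -0.173  0.014]
(125, 372) [ 0.454 -0.01   0.014]
(45, 225) [ 0.691 -0.138  0.014]
(76, 222) [ 0.651 -0.186  0.014]
```

{"api": "drive_tool", "payload": {"motion": [[0.9,-1.8,50,0,0,0],[0,0,50,0,0,0],[0,0,50,0,0,0],[0,0,35,0,0,0],[0,0,17,0,0,0],[0,0,10,0,0,0],[0,0,0,0,0,0]]}}

```text
t: 2.52
tcp_pos: [0.4859, -0.4223, 0.0198]
eef_rot: [-0.383, 0.924, -0.0, 0.0]
ft_force: [-0.5, 0.0, 0.4]
finger_gap: 0.0848
```

{"api": "drive_tool", "payload": {"motion": [[0,0,0,0,0,0],[0,0,0,0,0,0],[0,0,0,0,0,0],[0,0,0,0,0,0],[0,0,0,0,0,0],[0,0,0,0,0,0],[0,0,0,0,0,0],[0,0,0,0,0,0]], "hand": -1, "grip_force": 40}}

```text
t: 3.52
tcp_pos: [0.4862, -0.4227, 0.0208]
eef_rot: [-0.383, 0.924, -0.001, 0.0]
ft_force: [-0.2, -1.1, 5.8]
finger_gap: 0.045
```

{"api": "drive_tool", "payload": {"motion": [[0,0,-10,0,0,0],[0,0,-30,0,0,0],[0,0,-40,0,0,0],[0,0,-40,0,0,0],[0,0,-40,0,0,0],[0,0,0,0,0,0]]}}

```text
t: 4.28
tcp_pos: [0.4868, -0.423, 0.1839]
eef_rot: [-0.383, 0.924, -0.003, 0.001]
ft_force: [0.4, -0.4, -1.6]
finger_gap: 0.0447
```

{"api": "drive_tool", "payload": {"motion": [[-20,19,-5,0,0,0],[-39,37,-5,0,0,0],[-39,37,-5,0,0,0],[-39,37,-5,0,0,0],[-39,37,0,0,0,0],[-39,37,0,0,0,0],[-39,37,0,0,0,0],[-39,37,0,0,0,0],[-22,19,0,0,0,0],[0,0,0,0,0,0],[0,0,0,0,0,0]]}}

```text
t: 5.65
tcp_pos: [0.4979, 0.0102, 0.1983]
eef_rot: [-0.383, 0.924, 0.0, -0.001]
ft_force: [-0.2, 0.7, -1.8]
finger_gap: 0.0451
```

Run:
```python
from h import *
to((.5,.01,.2),45)
m=bot.camera_model("wrist");im=bot.capture("wrist")[...,::-1]; cv2.imwrite("pics/w2.png",im)
np.savez("w2.npz",K=m["K"],T=m["T"])
```

```text
tcp [0.4979 0.0102 0.1983] yaw -135.0 j6 2.3 gap 0.0451 t 5.65 | shift [-1.4 -1.6 -1.7] turn [ 0.1 -0.1  0. ]
```

View pics/w2.png

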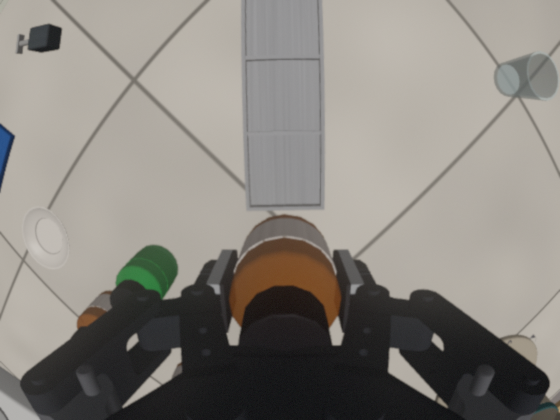

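The wrist view shows the bottle held between the pads. The caddy's far-end corners are at (249,208) and (324,206), with dividers at rows 131 and 59.

Run:
```python
from h import *
m=dict(np.load("w2.npz")); 
q=lambda *p: ray("wrist",p,.014,m)[:2]
a,b=q(249,208),q(324,206); c,d=q(246.5,131),q(323.5,130); e,f=q(245,59.5),q(321.5,58.5)
for x,y in ((a,b),(c,d),(e,f)): print(((x+y)/2).round(4),np.linalg.norm(x-y).round(4),np.degrees(np.arctan2(*(x-y)[::-1])).round(1))
A,C,E=(a+b)/2,(c+d)/2,(e+f)/2
print(np.linalg.norm(C-A),np.linalg.norm(E-C),np.degrees(np.arctan2(*(E-A)[::-1])))
v=(E-A)/np.linalg.norm(E-A); print("v",v,"from A",A+.119*v,"from CE",(C+E)/2)
```

```text
[0.4823 0.023 ] 0.0785 46.6
[ 0.5396 -0.032 ] 0.077 45.8
[ 0.5924 -0.0823] 0.0759 45.7
0.07937391211157839 0.07294336102577259 -43.7306226059654
v [ 0.72259779 -0.69126871] from A [ 0.56831944 -0.05925081] from CE [ 0.56598576 -0.0571267 ]
```

{"api": "drive_tool", "payload": {"motion": [[0,-30,0,0,0,0],[-0.6,-40,0,0,0,0],[0,-27,0,0,0,0],[0,0,40,0,0,0],[0,0,45,0,0,0],[0,0,40,0,0,0],[0,0,22,0,0,0],[0,0,0,0,0,0],[0,0,0,0,0,0]]}}

```text
t: 6.82
tcp_pos: [0.568, -0.0583, 0.0536]
eef_rot: [-0.382, 0.924, -0.001, 0.001]
ft_force: [0.6, -0.1, -0.6]
finger_gap: 0.0448
```

Run:
```python
from h import *
to((.567,-.058,.0255))
cv2.imwrite("pics/s2.png",np.vstack([cv2.resize(bot.capture(n)[...,::-1][b[0]:b[1],b[2]:b[3]],(600,300)) for n,b in (("scene",(200,330,200,320)),("wrist",(100,420,0,560)))]))
```

```text
tcp [ 0.568  -0.0583  0.0536] yaw -135.0 j6 2.19 gap 0.0448 t 6.825 | shift [ 0.5  0.9 28.1] turn [-0.1  0.1 -0. ]
```

View pics/s2.png

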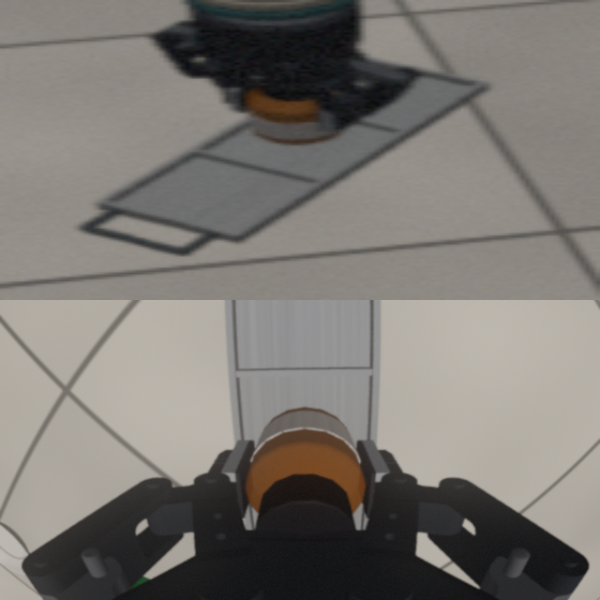

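The medium bottle is centred over the middle compartment, about 30 mm up. I'll lower it slowly.

{"api": "drive_tool", "payload": {"motion": [[0.5,1,15,0,0,0],[0,0,8,0,0,0],[0,0,3,0,0,0],[0,0,1.5,0,0,0],[0,0,0,0,0,0],[0,0,0,0,0,0]]}}

```text
t: 7.68
tcp_pos: [0.5665, -0.0571, 0.025]
eef_rot: [-0.383, 0.924, -0.0, 0.0]
ft_force: [0.4, -0.1, -2.9]
finger_gap: 0.0448
```

{"api": "drive_tool", "payload": {"motion": [[0,0,1,0,0,0],[0,0,0,0,0,0],[0,0,0,0,0,0]]}}

```text
t: 8.05
tcp_pos: [0.5666, -0.0572, 0.0248]
eef_rot: [-0.383, 0.924, -0.0, 0.0]
ft_force: [-3.4, 0.4, 5.4]
finger_gap: 0.0447
```

Contact (+5 N). I'll open gradually and then rise.

{"api": "drive_tool", "payload": {"motion": [[0,0,0,0,0,0],[0,0,0,0,0,0],[0,0,0,0,0,0],[0,0,0,0,0,0]], "hand": 0.5}}

```text
t: 8.55
tcp_pos: [0.5663, -0.0571, 0.0237]
eef_rot: [-0.383, 0.924, -0.0, -0.0]
ft_force: [0.4, -0.7, 0.7]
finger_gap: 0.064
```

{"api": "drive_tool", "payload": {"motion": [[0,0,0,0,0,0],[0,0,0,0,0,0],[0,0,-10,0,0,0],[0,0,-30,0,0,0],[0,0,-50,0,0,0],[0,0,-50,0,0,0],[0,0,-50,0,0,0],[0,0,0,0,0,0]], "hand": 1}}

```text
t: 9.55
tcp_pos: [0.5681, -0.0574, 0.2201]
eef_rot: [-0.383, 0.924, -0.003, 0.004]
ft_force: [0.1, 0.4, -0.4]
finger_gap: 0.0852
```

Run:
```python
from h import *
to((.546,.292,.215),45)
to((.546,.292,.215),0)
to((.546,.292,.215),90)
cv2.imwrite("pics/s3.png",cv2.resize(bot.capture("top")[...,::-1][110:250,80:360],(800,400)))
```

```text
tcp [ 0.5681 -0.0574  0.2201] yaw -135.0 j6 2.19 gap 0.0852 t 9.55 | shift [-231.5  262.7    4.3] turn [-0.5  0.3  0. ]
tcp [ 0.5681 -0.0574  0.2201] yaw -135.0 j6 2.19 gap 0.0852 t 9.55 | shift [-231.5  262.7    4.3] turn [-0.3  0.5 45. ]
tcp [ 0.5681 -0.0574  0.2201] yaw -135.0 j6 2.19 gap 0.0852 t 9.55 | shift [-231.5  262.7    4.3] turn [ -0.6   0.1 -45. ]
```

View pics/s3.png

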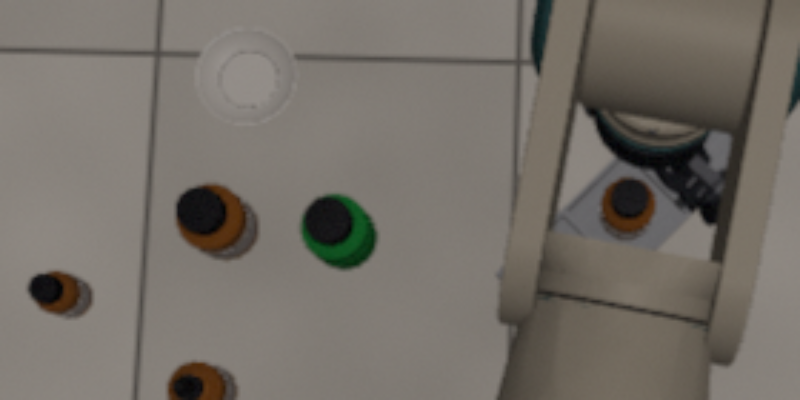

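{"api": "drive_tool", "payload": {"motion": [[-38.6,43.8,0,0,0,0],[-38.6,43.8,0,0,0,0],[-38.6,43.8,0,0,0,0],[-38.6,43.8,0,0,0,0],[-38.6,43.8,0,0,0,0],[-38.6,43.8,0,0,0,0],[0,0,0,0,0,-10],[0,0,0,0,0,-10],[0,0,0,0,0,-10],[0,0,0,0,0,-10],[0,0,0,0,0,-10],[0,0,0,0,0,-10]]}}

```text
t: 11.1
tcp_pos: [0.5436, 0.2922, 0.2119]
eef_rot: [0.795, -0.606, -0.001, 0.001]
ft_force: [0.5, 0.1, -0.1]
finger_gap: 0.0855
```

{"api": "drive_tool", "payload": {"motion": [[0,0,0,0,0,-10],[0,0,0,0,0,-10],[0,0,0,0,0,-10],[0,0,0,0,0,-10],[0,0,0,0,0,-10],[0,0,0,0,0,-10],[0,0,0,0,0,-10],[0,0,0,0,0,-5],[0,0,0,0,0,0],[0,0,0,0,0,0]]}}

```text
t: 12.35
tcp_pos: [0.5439, 0.2923, 0.2129]
eef_rot: [1.0, -0.001, -0.001, 0.0]
ft_force: [0.5, -0.1, 0.1]
finger_gap: 0.0855
```

```bash
cat >> h.py <<'E'
def wcap(tag,xy,z,thr=70,rad=40):
    "cap centroid in the wrist view near the predicted spot"
    m=bot.camera_model("wrist"); im=bot.capture("wrist")[...,::-1].copy(); cv2.imwrite(f"pics/{tag}.png",im)
    p=np.linalg.inv(m["T"])@[*xy,z,1]; r=np.hypot(*p[:2]); u=m["K"][:2,2]+m["K"][0,0]*np.arctan2(r,p[2])*p[:2]/r
    x0,y0=(u-rad).astype(int).clip(0); g=im[y0:y0+2*rad,x0:x0+2*rad].max(2)
    k,l,s,c=cv2.connectedComponentsWithStats((g<thr).astype(np.uint8))
    for i in range(1,k):
        if s[i,4]>150: print("pred",u.round(),"blob",(c[i]+[x0,y0]).round(1),s[i,2:],ray("wrist",c[i]+[x0,y0],z,m).round(4))
E
python3 - <<'E'
from h import *
to((.546,.292,.027),0)
wcap("w4",(.546,.292),.092)
E
```

```text
tcp [0.5439 0.2923 0.2129] yaw -0.1 j6 0.44 gap 0.0855 t 12.35 | shift [  2.3   0.2 185.9] turn [ 0.   0.1 -0.1]
pred [286. 203.] blob [286.1 200. ] [  43   45 1548] [0.5458 0.2942 0.092 ]
```

View pics/w4.png

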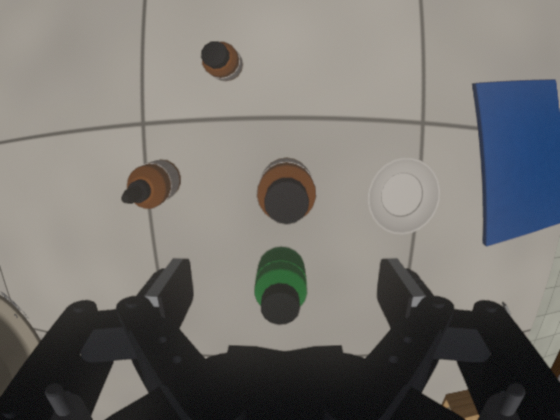

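{"api": "drive_tool", "payload": {"motion": [[2.2,-0.7,50,0,0,0],[0,0,50,0,0,0],[0,0,45,0,0,0],[0,0,25,0,0,0],[0,0,10,0,0,0],[0,0,6,0,0,0],[0,0,0,0,0,0],[0,0,0,0,0,0]]}}

```text
t: 13.4
tcp_pos: [0.547, 0.2935, 0.0291]
eef_rot: [1.0, 0.0, 0.001, -0.0]
ft_force: [0.2, 0.5, -0.5]
finger_gap: 0.0859
```

{"api": "drive_tool", "payload": {"motion": [[0,0,0,0,0,0],[0,0,0,0,0,0],[0,0,0,0,0,0],[0,0,0,0,0,0],[0,0,0,0,0,0],[0,0,0,0,0,0],[0,0,0,0,0,0]], "hand": -1, "grip_force": 50}}

```text
t: 14.28
tcp_pos: [0.5467, 0.2935, 0.0288]
eef_rot: [1.0, 0.0, 0.001, -0.0]
ft_force: [-2.2, -0.7, 5.7]
finger_gap: 0.0546
```

{"api": "drive_tool", "payload": {"motion": [[0,0,-10,0,0,0],[0,0,-30,0,0,0],[0,0,-50,0,0,0],[0,0,-50,0,0,0],[0,0,-40,0,0,0],[0,0,0,0,0,0],[0,0,0,0,0,0]]}}

```text
t: 15.15
tcp_pos: [0.5457, 0.2928, 0.2053]
eef_rot: [1.0, 0.0, -0.002, 0.001]
ft_force: [1.1, -0.2, -5.1]
finger_gap: 0.0548
```

Run:
```python
from h import *
to((.623,-.112,.2),46)
```

```text
tcp [0.5457 0.2928 0.2053] yaw 0.0 j6 0.43 gap 0.0548 t 15.15 | shift [ 77.3 404.8   5.7] turn [  0.    0.2 -46. ]
```

{"api": "drive_tool", "payload": {"motion": [[5,25,0,0,0,0],[9.7,50,0,0,0,0],[9.7,50,0,0,0,0],[9.7,50,0,0,0,0],[9.7,50,0,0,0,0],[9.7,50,0,0,0,0],[9.7,50,0,0,0,0],[9.7,50,0,0,0,0],[4.1,29.8,0,0,0,0],[0,0,0,0,0,-9],[0,0,0,0,0,-9],[0,0,0,0,0,-9]]}}

```text
t: 16.65
tcp_pos: [0.6224, -0.1116, 0.2041]
eef_rot: [0.972, 0.236, -0.003, -0.001]
ft_force: [-1.2, -0.9, -4.0]
finger_gap: 0.0547
```

{"api": "drive_tool", "payload": {"motion": [[0,0,0,0,0,-9],[0,0,0,0,0,-9],[0,0,0,0,0,-1],[0,0,40,0,0,0],[0,0,40,0,0,0],[0,0,30,0,0,0],[0,0,15,0,0,0],[0,0,0,0,0,0],[0,0,0,0,0,0]]}}

```text
t: 17.77
tcp_pos: [0.6243, -0.1118, 0.0845]
eef_rot: [0.921, 0.391, 0.001, 0.001]
ft_force: [0.7, 0.3, -2.8]
finger_gap: 0.0546
```

Run:
```python
from h import *
to((.6234,-.1119,.0335),46)
cv2.imwrite("pics/s5.png",np.vstack([cv2.resize(bot.capture(n)[...,::-1][b[0]:b[1],b[2]:b[3]],(600,300)) for n,b in (("scene",(210,320,190,320)),("wrist",(100,420,0,560)))]))
```

```text
tcp [ 0.6243 -0.1118  0.0845] yaw 46.0 j6 -1.04 gap 0.0546 t 17.775 | shift [-0.7 -0.7 51. ] turn [ 0.1 -0.1 -0. ]
```

View pics/s5.png

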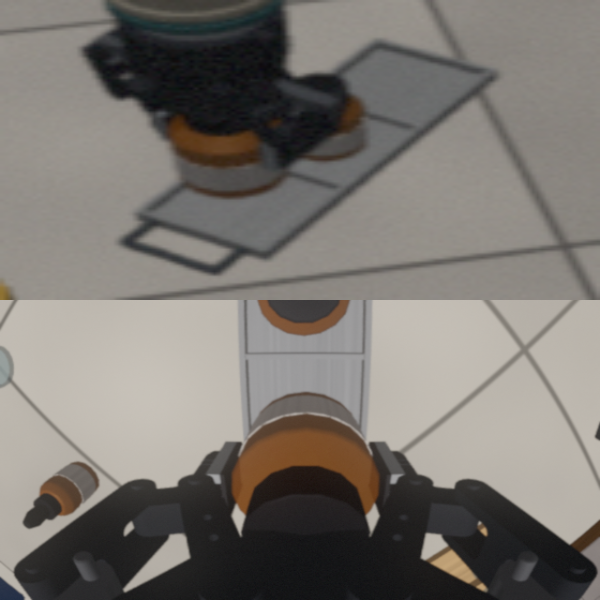

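The large bottle is centred across the caddy and over the handle compartment. The medium one stands in the middle. I'll lower the large bottle.

{"api": "drive_tool", "payload": {"motion": [[-0.7,-0.7,20,0,0,0],[0,0,15,0,0,0],[0,0,8,0,0,0],[0,0,4,0,0,0],[0,0,2,0,0,0],[0,0,1,0,0,0],[0,0,0,0,0,0],[0,0,0,0,0,0]]}}

```text
t: 18.88
tcp_pos: [0.6226, -0.1117, 0.0331]
eef_rot: [0.92, 0.391, 0.0, 0.0]
ft_force: [0.4, -0.4, -3.6]
finger_gap: 0.0548
```

{"api": "drive_tool", "payload": {"motion": [[0,0,1,0,0,0],[0,0,0,0,0,0],[0,0,0,0,0,0]]}}

```text
t: 19.25
tcp_pos: [0.6227, -0.1118, 0.0327]
eef_rot: [0.92, 0.391, 0.0, 0.0]
ft_force: [-3.2, 0.7, 5.8]
finger_gap: 0.0548
```

{"api": "drive_tool", "payload": {"motion": [[0,0,0,0,0,0],[0,0,0,0,0,0],[0,0,0,0,0,0],[0,0,0,0,0,0]], "hand": 0.7}}

```text
t: 19.75
tcp_pos: [0.6225, -0.1116, 0.0317]
eef_rot: [0.92, 0.391, -0.0, 0.0]
ft_force: [0.8, -0.2, 0.3]
finger_gap: 0.0725
```

{"api": "drive_tool", "payload": {"motion": [[0,0,0,0,0,0],[0,0,0,0,0,0],[0,0,-10,0,0,0],[0,0,-30,0,0,0],[0,0,-50,0,0,0],[0,0,-50,0,0,0],[0,0,-40,0,0,0],[0,0,0,0,0,0]], "hand": 1}}

```text
t: 20.75
tcp_pos: [0.6239, -0.112, 0.2176]
eef_rot: [0.92, 0.391, 0.004, 0.003]
ft_force: [-0.9, -0.4, -0.6]
finger_gap: 0.0851
```

Run:
```python
from h import *
to((.483,.423,.215))
```

```text
tcp [ 0.6239 -0.112   0.2176] yaw 46.0 j6 -1.04 gap 0.0851 t 20.75 | shift [ 2.870e+02 -4.729e+02  1.000e-01] turn [ 0.5 -0.3 -0. ]
```

{"api": "drive_tool", "payload": {"motion": [[28.7,-47.3,0,0,0,0],[28.7,-47.3,0,0,0,0],[28.7,-47.3,0,0,0,0],[28.7,-47.3,0,0,0,0],[28.7,-47.3,0,0,0,0],[28.7,-47.3,0,0,0,0],[28.7,-47.3,0,0,0,0],[28.7,-47.3,0,0,0,0],[28.7,-47.3,0,0,0,0],[28.7,-47.2,0,0,0,0],[0,0,0,0,0,0],[0,0,0,0,0,0]]}}

```text
t: 22.25
tcp_pos: [0.4814, 0.4228, 0.211]
eef_rot: [0.92, 0.391, -0.001, 0.0]
ft_force: [1.0, -0.6, -0.5]
finger_gap: 0.0856
```

Run:
```python
from h import *
wcap("w6",(.483,.422),.068)
to((.483,.422,.014))
```

```text
pred [285. 198.] blob [284.9 194.4] [ 25  27 523] [0.4807 0.4238 0.068 ]
tcp [0.4818 0.4223 0.2113] yaw 46.0 j6 -0.14 gap 0.0854 t 22.3 | shift [  0.8   1.  197.3] turn [0.  0.1 0. ]
```

View pics/w6.png

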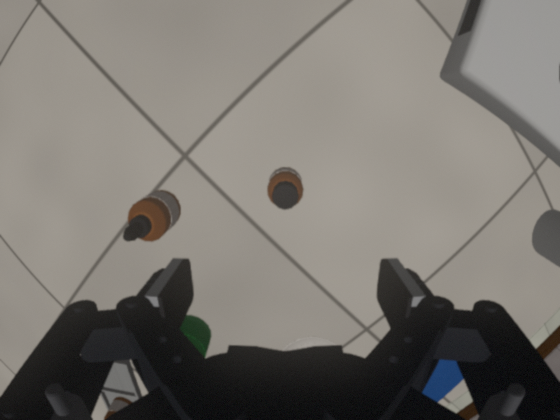

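The small broad-capped bottle at (285,194) is on the jaw centre line, so I'll descend.

{"api": "drive_tool", "payload": {"motion": [[0.3,0,50,0,0,0],[0,0,50,0,0,0],[0,0,45,0,0,0],[0,0,30,0,0,0],[0,0,14,0,0,0],[0,0,8,0,0,0],[0,0,0,0,0,0],[0,0,0,0,0,0]]}}

```text
t: 23.3
tcp_pos: [0.4825, 0.424, 0.0163]
eef_rot: [0.92, 0.391, 0.001, -0.0]
ft_force: [0.0, 0.6, 0.0]
finger_gap: 0.0857
```

{"api": "drive_tool", "payload": {"motion": [[0,0,0,0,0,0],[0,0,0,0,0,0],[0,0,0,0,0,0],[0,0,0,0,0,0],[0,0,0,0,0,0],[0,0,0,0,0,0],[0,0,0,0,0,0],[0,0,0,0,0,0]], "hand": -1, "grip_force": 30}}

```text
t: 24.3
tcp_pos: [0.4819, 0.4237, 0.0151]
eef_rot: [0.92, 0.391, 0.0, -0.0]
ft_force: [-0.6, -0.4, 5.6]
finger_gap: 0.0345
```

{"api": "drive_tool", "payload": {"motion": [[0,0,-10,0,0,0],[0,0,-30,0,0,0],[0,0,-50,0,0,0],[0,0,-50,0,0,0],[0,0,-50,0,0,0],[0,0,0,0,0,0],[0,0,0,0,0,0]]}}

```text
t: 25.18
tcp_pos: [0.4814, 0.4232, 0.2036]
eef_rot: [0.92, 0.391, -0.001, 0.0]
ft_force: [1.0, -0.7, -1.8]
finger_gap: 0.035
```

Run:
```python
from h import *
to((.5106,-.0041,.2),46)
```

```text
tcp [0.4814 0.4232 0.2036] yaw 46.0 j6 -0.14 gap 0.035 t 25.175 | shift [-287.1  317.8    4.1] turn [-0.   0.1  0. ]
```

{"api": "drive_tool", "payload": {"motion": [[-20,22,0,0,0,0],[-35.9,39.7,0,0,0,0],[-35.9,39.7,0,0,0,0],[-35.9,39.7,0,0,0,0],[-35.9,39.7,0,0,0,0],[-35.9,39.7,0,0,0,0],[-35.9,39.7,0,0,0,0],[-35.9,39.7,0,0,0,0],[-15.8,17.9,0,0,0,0],[0,0,40,0,0,0],[0,0,40,0,0,0],[0,0,30,0,0,0]]}}

```text
t: 26.68
tcp_pos: [0.5089, -0.0038, 0.0907]
eef_rot: [0.921, 0.391, -0.003, -0.001]
ft_force: [0.0, 0.5, -0.9]
finger_gap: 0.0351
```

{"api": "drive_tool", "payload": {"motion": [[0,0,30,0,0,0],[0,0,0,0,0,0],[0,0,0,0,0,0]]}}

```text
t: 27.05
tcp_pos: [0.5111, -0.0038, 0.0652]
eef_rot: [0.92, 0.391, -0.0, -0.0]
ft_force: [0.1, 0.1, 0.8]
finger_gap: 0.0349
```

Run:
```python
from h import *
to((.5106,-.0041,.0195),46)
cv2.imwrite("pics/s7.png",np.vstack([cv2.resize(bot.capture(n)[...,::-1][b[0]:b[1],b[2]:b[3]],(600,300)) for n,b in (("scene",(210,320,190,320)),("wrist",(100,420,0,560)))]))
```

```text
tcp [ 0.5111 -0.0038  0.0652] yaw 46.0 j6 -0.88 gap 0.0349 t 27.05 | shift [-0.6 -0.1 45.7] turn [-0.  0.  0.]
```

View pics/s7.png

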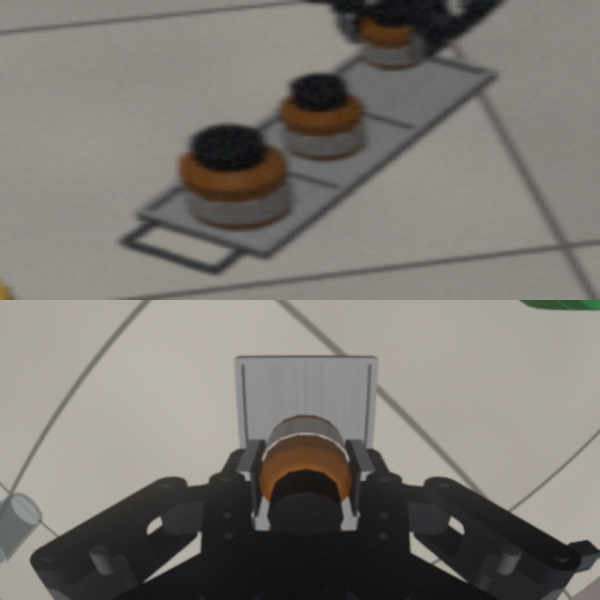

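The large and medium bottles stand upright in their compartments, and the small one is centred over the far compartment. I'll lower it.

{"api": "drive_tool", "payload": {"motion": [[-0.6,0,20,0,0,0],[0,0,13,0,0,0],[0,0,7,0,0,0],[0,0,3,0,0,0],[0,0,1,0,0,0],[0,0,0,0,0,0],[0,0,0,0,0,0]]}}

```text
t: 28.02
tcp_pos: [0.5108, -0.0042, 0.0211]
eef_rot: [0.92, 0.391, 0.0, 0.0]
ft_force: [0.4, 0.8, -0.8]
finger_gap: 0.0352
```

{"api": "drive_tool", "payload": {"motion": [[0,0,1,0,0,0],[0,0,0,0,0,0],[0,0,0,0,0,0]]}}

```text
t: 28.4
tcp_pos: [0.5106, -0.0042, 0.0198]
eef_rot: [0.92, 0.391, -0.0, 0.0]
ft_force: [-0.1, -0.0, -1.2]
finger_gap: 0.035
```

{"api": "drive_tool", "payload": {"motion": [[0,0,1,0,0,0],[0,0,0,0,0,0],[0,0,0,0,0,0]]}}

```text
t: 28.78
tcp_pos: [0.5107, -0.0042, 0.0191]
eef_rot: [0.92, 0.391, 0.0, 0.0]
ft_force: [-2.3, -0.5, 4.2]
finger_gap: 0.0351
```

{"api": "drive_tool", "payload": {"motion": [[0,0,0,0,0,0],[0,0,0,0,0,0],[0,0,0,0,0,0],[0,0,0,0,0,0]], "hand": 0.3}}

```text
t: 29.28
tcp_pos: [0.5106, -0.0042, 0.0187]
eef_rot: [0.92, 0.391, 0.0, 0.0]
ft_force: [0.8, -0.2, -0.2]
finger_gap: 0.0553
```

{"api": "drive_tool", "payload": {"motion": [[0,0,0,0,0,0],[0,0,-10,0,0,0],[0,0,-30,0,0,0],[0,0,-50,0,0,0],[0,0,-50,0,0,0],[0,0,-50,0,0,0],[40,-40,0,0,0,0],[40,-40,0,0,0,0],[40,-40,0,0,0,0],[40,-40,0,0,0,0],[0,0,0,0,0,0]]}}

```text
t: 30.65
tcp_pos: [0.5058, 0.2254, 0.2093]
eef_rot: [0.919, 0.393, 0.0, -0.0]
ft_force: [0.0, -0.4, -0.5]
finger_gap: 0.0552
```

Run:
```python
from h import *
a=bot.capture("scene")[...,::-1]; b=bot.capture("top")[...,::-1]
cv2.imwrite("pics/f.png",np.vstack([cv2.resize(a[150:310,60:460],(750,300)),cv2.resize(b[120:270,85:460],(750,300))]))
cv2.imwrite("pics/ft.png",b);cv2.imwrite("pics/fs.png",a)
for n,I in (("top",b),("scene",a)):
    m=bot.camera_model(n); Ti=np.linalg.inv(m["T"])
    for nm,(x,y),z in (("L",(.6234,-.1119),.090),("M",(.567,-.058),.079),("S",(.5106,-.0041),.068),("dA",(.4057,.2964),.08),("dB",(.5445,-.299),.07)):
        p=Ti@[x,y,z,1]; u=m["K"]@(p[:3]/p[2]); u0,v0=(u[:2]-12).astype(int); V=I[v0:v0+24,u0:u0+24].max(2)
        k,l,s,c=cv2.connectedComponentsWithStats((V<50).astype(np.uint8))
        if k>1:
            i=1+np.argmax(s[1:,4]); r=ray(n,c[i]+[u0,v0],z); e=r[:2]-[.567,-.058]; ca,sa=.7226,-.6913
            print(n,nm,s[i,2:],r.round(4),"caddy xy",(e@[ca,sa]).round(4),(e@[-sa,ca]).round(4))
        else: print(n,nm,"none")
```

```text
top L [ 16  17 213] [ 0.6242 -0.1105  0.09  ] caddy xy 0.0776 0.0016
top M [ 13  14 144] [ 0.5659 -0.0542  0.079 ] caddy xy -0.0034 0.0019
top S [10 11 83] [ 0.512  -0.0029  0.068 ] caddy xy -0.0779 0.0018
top dA [1 1 1] [0.3976 0.2751 0.08  ] caddy xy -0.3527 0.1235
top dB [10  9 67] [ 0.5405 -0.2975  0.07  ] caddy xy 0.1465 -0.1914
scene L [ 16  17 218] [ 0.6245 -0.112   0.09  ] caddy xy 0.0789 0.0007
scene M [ 13  13 130] [ 0.5673 -0.0556  0.079 ] caddy xy -0.0015 0.0019
scene S [ 9 10 72] [ 0.5127 -0.0047  0.068 ] caddy xy -0.0761 0.001
scene dA [ 7 13 54] [0.4083 0.2951 0.08  ] caddy xy -0.3587 0.1454
scene dB [ 9 12 77] [ 0.5483 -0.3002  0.07  ] caddy xy 0.1539 -0.188
```

View pics/f.png

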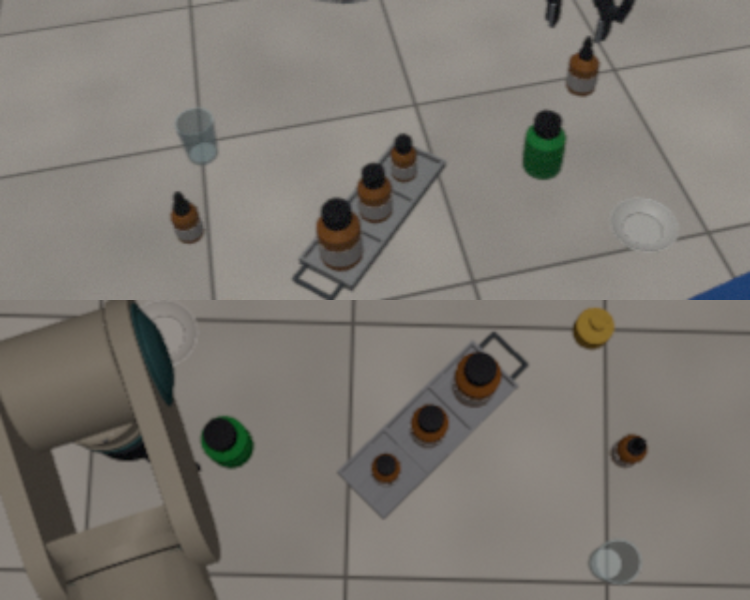

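All three stand upright within a few mm of their compartment centres, large by the handle. Neither dropper has moved, and the gripper is clear of everything.

```bash
python3 -c "
from workcell import bot
print(bot.close_job())"
```

```text
the job is handed in; nothing more can be done
None
```

I put the three broad-capped brown bottles in the caddy in order: large by the handle, medium in the middle, small at the far end. Each was set down until light contact showed at the wrist, then released. I handed the job in at about 31 s; it reports no verdict.

- **Bottles:** the last top and scene pictures show all three upright and released. Their caps sit within about 4 mm of the compartment centres on either axis.
- **Droppers:** both stand where they started. In the scene view they measured within 1 mm of their first positions. In the last top view the arm hid the larger dropper, so only the scene view checked that one.
- **Disagreements:** my first caddy measurement from the fixed cameras failed because the mask spilled onto the bench. I measured it again from the wrist camera, and that position agreed with the handle as seen from the top camera. The cameras otherwise differed by 2–4 mm on bottle positions. The top and scene views differed by up to 8 mm on the smaller dropper's teat, both before and after the job.

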